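Weigh down a pile of laminate sheets with the bench block

ROBOT

A 6-joint arm with a two-finger parallel gripper is mounted at the origin on the work surface. World frame = base frame: x ahead of the robot, y to its left, z up, the work surface at z = 0. Lengths are in mm, angles in rad, forces in N, time in s.
With the tool pointing down it reaches from about 350 to 775 mm from the base axis. Payload 7.3 kg.
Tool frame: the origin (TCP) lies on the centre line of the jaws, within the pads' length; the fingertips stand finger_overhang ahead of it and the grasp point (between the pads) lies 8 mm behind it (finger_overhang is the distance from the TCP to the fingertips, in mm); z points along the fingers, y is the line along which they close (so a half turn about z gives the same grasp; the last joint's range is limited). The gripper opens to 92 mm and grips with 3 to 60 N. Pads are 19 mm wide; open, the fingers measure 130 mm over their backs; the gripper's body (75 mm by 190 mm) begins 47 mm behind the grasp point.
Start: joints at [1.191, 0.342, 1.524, -0, 1.275, -0.146], TCP at [121.614, 510.742, 198.741] pointing down, gripper open.
Joint ranges: [-2.53, 2.53], [-0.77, 2.02], [0.04, 2.7], [-1, 4.14], [0.28, 2.66], [-3.11, 3.11]. Speed limits (rad/s): [2.57, 2.57, 3.14, 3.14, 3.14, 3.14].

INTERFACE

Orientations are given as [roll, pitch, yaw] about the fixed x, y, z axes, in that order (R = Rz(yaw) Ry(pitch) Rx(roll)).
In Python, from plant import get_obs, capture, close_job, finger_overhang gives the robot as it stands.
- The arm moves only by the shell command python3 -m inch 'ROWS'. ROWS is JSON, one flat list of numbers, 7 for each row, row after row: the turn, a rotation vector about the tool's x, y, z scaled (see below), then the shift along the tool's x, y, z scaled (see below), then the closure, from -1 (fully open) to 1 (shut). In form: [ax, ay, az, tx, ty, tz, gripper, ax, ay, az, tx, ty, tz, gripper, ...]. A call has 1 to 10 rows; each row shifts and turns the commanded pose from where the row before left it, along the tool's axes as they then stand; what a row does not reach is not made up. The controller multiplies each number of a shift by 0.8 m and each number of a turn by 1.5 rad. A row lasts 1/12 s, in which the tool goes at most 41.7 mm and 7.16 degrees, less where a joint would pass 70% of its speed; a pose out of reach is approached as far as the arm can. A call with a number of a shift or a turn outside -1 to 1 is refused whole. A call with a gripper value outside its range is refused whole. The fingers move at their own pace and stop on an object; the grip force is fixed at half the most. Time passes only in rows, so rows that do not move let the fingers close. It gives the time, the measured TCP pose, the force, the opening and the grip force at its end, in the units of the state.
- get_obs(): the state, without advancing time (a new reading comes with each control period).
- capture(name): name is "scene" or "top" or "wrist"; returns a dict with "image" (400x640x3 uint8, red, green, blue), "mtx" (3x3 intrinsics, pixels), "distortion" ([k1, k2, p1, p2, k3] as OpenCV has them; the pictures are not rectified), "pose" (4x4, takes a point from camera to world coordinates). Camera axes: x right, y up, looking along -z (the intrinsics and any distortion apply to the point x, -y, -z); pixel columns grow to the right and rows downward; lengths in mm; the calibration is good to about 2 mm. A picture is of the moment at which its call begins. There is no depth.
- close_job(): hands the job in; it is judged then, once.
The state is a dict: "time": time; "joint_positions": joint angles; "dq": joint speeds; "tau": joint torques, N m; "tool_pos": TCP position; "tcp_rot": TCP orientation; "contact_force": force on the tool from outside, world axes, zero at the start; "moment": the same for the moment, N m; "grip_width": finger opening in mm; "finger_force": force on a finger pad.
Only numpy, scipy, OpenCV 4.12 (cv2) and the standard library are available. Lean on these libraries where they do the work, as an engineer would, in place of code of your own. Each camera call takes 0.05 s, during which the arm holds its last target. There are 200 camera calls.

TASK

Weigh down the pile of copper and brass sheets with the jeweller's bench block: it stands on end beside the blue rubber pad, so first tip it over to lie flat on the pad by itself, black nylon side down. Then grasp it lying flat and lay it, nylon side still down, squarely on the middle of the pile, lengthwise with the sheets; nobody has counted the sheets, so lower it gently until you feel the pile carry it, and only then let go, neither dropping it nor pressing it down hard. Leave the file, loupe, dish and hammer where they lie.

Things in the scene. Friction and masses are not known exactly. Their poses are not given: they have to be found in the camera images.
- block_mid (a point): Centre of the loose bench block, 100 x 60 x 32 mm, 0.5-0.75 kg: 10 mm steel plate bonded to 22 mm black nylon. z runs along the 100 mm length, y along the 60 mm width, x (32 mm thick) out of the nylon face; the steel face is at -x. Starts standing on its end on the bench (z up), nylon face towards the pad's -x edge, nearly parallel to it, 4-22 mm away. Lying nylon side down, x points down.
- pad: Blue rubber pad fixed to the bench, firm, 120 mm (x) x 110 mm (y) x 10 mm thick; origin at the centre of its underside; x points level, from the standing block across the pad. Its -x edge is a stop for the block's foot: pushed high on its steel face (60-90 mm up), the block tips over this edge and falls flat on the pad, overhanging the edge by some 10 mm.
- press_plate: Dark steel press plate fixed to the bench, 150 mm (x) x 110 mm (y) x 12 mm thick; origin at the centre of its underside. It carries, centred and in line with it, the pile of copper and brass sheets, 110 mm (x) x 70 mm (y), not sliding but a little springy (6 N per mm). The number of sheets differs each time: the pile's top lies 26 to 58 mm above the bench, not measured.
- file: Bystander: file lying flat, 200 mm long along its x, wooden handle to -x, up to 22 mm high; origin under the middle of its length on the bench.
- loupe: Bystander: black eye loupe standing upright, 42 mm across, 34 mm high; origin at the centre of its underside.
- dish: Bystander: small copper dish, 80 mm across, 28 mm high; origin at the centre of its underside.
- hammer: Bystander: hammer lying flat, about 210 mm long along its x, handle to -x; origin on the bench below it.
Things that resemble listed ones, but are neither listed nor needed, are in the scene too. Of the things like the part that bears block_mid, leave any that is purple or turquoise; of the rest the larger one is meant.

How it is judged (in metres and radians):
On the way, in this order (a step that is already met when the one before it is completed fails the run):
1. the bench block lies flat on the rubber pad, nylon side down, not touched by the gripper (angle between block_mid's own x axis and vertical above 3.04 rad and contact force between block and pad above 1 N and contact force between the fingers and block below 0.5 N), for 0.2 s.
2. the block, still held in the gripper, rests with some weight on the pile (contact force between block and press_plate above 1 N and contact force between the fingers and block above 1 N and angle between block_mid's own x axis and vertical above 3 rad), for 0.1 s.
At the end, for the whole second after the job is handed in: The block lies at rest and released on the pile, nylon side down and flat (within 3.5 degrees), its centre within 8 mm of the middle of the pile and its length within 7 degrees of the sheets' length (horizontal distance between block_mid and press_plate below 0.008 m and angle between the z axis of block_mid and the x axis of press_plate, either way round below 0.12 rad and angle between block_mid's own x axis and vertical above 3.08 rad and contact force between block and press_plate above 3 N and contact force between the fingers and block below 0.1 N and linear speed of block below 0.01 m/s); the robot touches nothing.
It fails at once if the block dropped or pressed hard on the pile (more than 35 N between them) (contact force between block and press_plate above 35 N).
It fails at once if a bystander (file, loupe, dish or hammer) moved by more than 20 mm (distance of any of file, loupe, dish, hammer from where it was at the start of the episode above 0.02 m).
It also fails if it takes over 64 s, if anything falls off the work surface, if the arm or the gripper's body presses on something with over 40 N, if the wrist force passes 120 N, or if a joint passes its speed limit or range.

## Working session

There is one attempt and no reset: what is moved stays moved. The work goes in short steps, Python scripts to look and compute and a shell command to move; the robot and the scene stay as the last step left them, time stands still between calls to the robot, and variables do not carry over. Pictures are saved under pics/ and viewed, at most 10 in all, crops included, and the job is handed in when it is done.

```bash
mkdir -p pics; ls; python3 - <<'E'
from plant import *
import cv2
print(finger_overhang if not callable(finger_overhang) else finger_overhang()); o=get_obs(); print({k:(v if not hasattr(v,'round') else v) for k,v in o.items()})
for n in ("top","scene"):
    c=capture(n); cv2.imwrite(f"pics/{n}0.png",c["image"][:,:,::-1]); print(n,c["mtx"],c["distortion"],c["pose"])
E
```

```text
pics
11.0
{'time': 0.0, 'joint_positions': array([ 1.19101082e+00,  3.42720442e-01,  1.52502627e+00, -9.72023407e-07,
        1.27537169e+00, -1.45997795e-01]), 'dq': array([ 8.11155543e-04,  1.62973345e-04, -6.41962639e-05, -2.90937997e-03,
        1.09382506e-03, -8.00698132e-05]), 'tau': array([ 9.35678072e-04, -4.31246674e+01, -2.44225502e+01,  7.19845318e-02,
        5.58976515e-02, -1.40426769e-04]), 'tool_pos': array([121.43403652, 510.30476579, 198.04294005]), 'tcp_rot': array([-3.14008300e+00, -2.21046212e-04,  2.90780505e+00]), 'contact_force': array([-0.42154907,  0.69891925, -0.39768791]), 'moment': array([-0.01511422,  0.0198576 , -0.00393086]), 'finger_force': 0.0, 'grip_width': 91.76152512915624}
top [[385.36221274   0.         317.61693611]
 [  0.         385.36221274 191.69865424]
 [  0.           0.           1.        ]] [-0.07389307  0.          0.          0.          0.        ] [[ 1.34515420e-02  9.89745364e-01 -1.42208193e-01  4.26711592e+02]
 [-9.99886925e-01  1.23583312e-02 -8.56786032e-03 -1.33273940e+01]
 [-6.72254408e-03  1.42307364e-01  9.89799688e-01  1.17895894e+03]
 [ 0.00000000e+00  0.00000000e+00  0.00000000e+00  1.00000000e+00]]
scene [[406.94922588   0.         320.90492385]
 [  0.         406.94922588 198.71022351]
 [  0.           0.           1.        ]] [-0.07402859  0.          0.          0.          0.        ] [[-6.83524316e-01 -5.20388278e-01  5.11850123e-01  1.16192812e+03]
 [ 7.29927590e-01 -4.87758553e-01  4.78849984e-01  5.55411180e+02]
 [ 4.71357059e-04  7.00919135e-01  7.13240593e-01  8.68031930e+02]
 [ 0.00000000e+00  0.00000000e+00  0.00000000e+00  1.00000000e+00]]
```

View pics/top0.png

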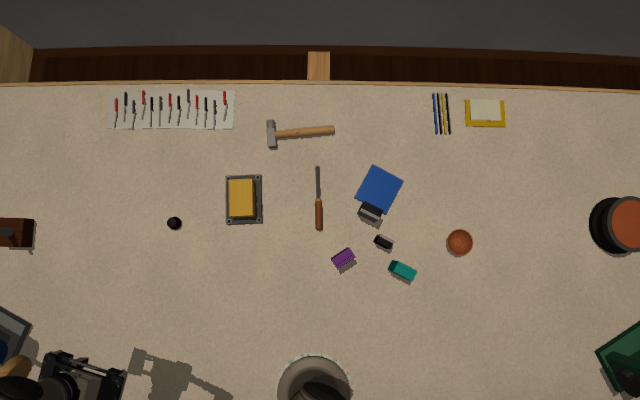

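View pics/scene0.png

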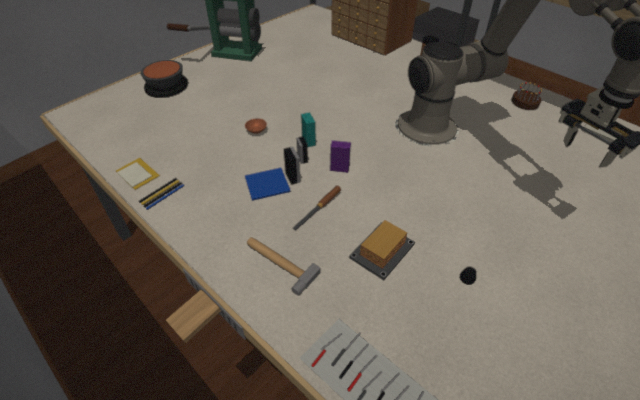

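The top view shows the pad at about (380,189), the standing block at its lower left edge (370,212), the small decoy at (383,242), the press plate with pile at (243,199), the file at (318,198), the hammer at (300,132), the loupe at (174,223) and the dish at (459,242). The scene view agrees.

```bash
cat > h.py <<'E'
import numpy as np, cv2
from plant import *
def onplane(c,px,z):
    px=np.array(px,float).reshape(-1,1,2)
    u=cv2.undistortPoints(px,c["mtx"],np.array(c["distortion"])).reshape(-1,2)
    P=np.array(c["pose"]); d=np.c_[u[:,0],-u[:,1],-np.ones(len(u))]@P[:3,:3].T
    o=P[:3,3]; return o+d*((z-o[2])/d[:,2])[:,None]
def proj(c,X):
    P=np.array(c["pose"]); q=(np.array(X,float).reshape(-1,3)-P[:3,3])@P[:3,:3]
    q=q*[1,-1,-1]; return cv2.projectPoints(q,np.zeros(3),np.zeros(3),c["mtx"],np.array(c["distortion"]))[0].reshape(-1,2)
def biggest(m):
    cs=cv2.findContours(m.astype(np.uint8),cv2.RETR_EXTERNAL,cv2.CHAIN_APPROX_NONE)[0]
    return max(cs,key=cv2.contourArea)
def rect(c,cnt,z):
    p=onplane(c,cnt.reshape(-1,2),z)[:,:2].astype(np.float32)
    r=cv2.minAreaRect(p); return p,r
E
python3 - <<'E'
from h import *
c=capture("top"); im=c["image"]; hsv=cv2.cvtColor(im,cv2.COLOR_RGB2HSV)
H,S,V=[hsv[...,i].astype(int) for i in range(3)]
for n,m,z in (("pad",(abs(H-109)<10)&(S>150),10),("teal",(abs(H-88)<8)&(S>120),60)):
    roi=np.zeros_like(m); roi[150:300,330:430]=1
    p,r=rect(c,biggest(m&roi),z); print(n,r, cv2.boxPoints(r).round(0).tolist())
roi=np.zeros(H.shape,bool); roi[165:235,215:275]=1
m=roi&(S<70)&(V<120); p,r=rect(c,biggest(m),12); print("plate",r,cv2.boxPoints(r).round(0).tolist())
m=roi&(S>120)&(V>100); 
for z in (26,58): p,r=rect(c,biggest(m),z); print("pile",z,r)
big=[cv2.resize(im[150:290,320:430],None,fx=5,fy=5,interpolation=cv2.INTER_CUBIC)]
cv2.imwrite("pics/a.png",cv2.resize(im[155:235,340:420],None,fx=7,fy=7,interpolation=cv2.INTER_CUBIC)[:,:,::-1])
E
```

```text
pad ((605.7064208984375, -190.10617065429688), (107.35243225097656, 117.87602996826172), 61.56699752807617) [[528.0, -209.0], [632.0, -265.0], [683.0, -171.0], [579.0, -115.0]]
teal ((364.4674072265625, -248.7471923828125), (77.12134552001953, 31.988710403442383), 64.029052734375) [[333.0, -276.0], [362.0, -290.0], [396.0, -221.0], [367.0, -207.0]]
plate ((567.9949951171875, 222.4802703857422), (153.80027770996094, 111.2057113647461), 3.0411221981048584) [[488.0, 274.0], [494.0, 163.0], [648.0, 171.0], [642.0, 282.0]]
pile 26 ((573.556396484375, 230.45481872558594), (113.98265075683594, 73.75334930419922), 3.8499393463134766)
pile 58 ((569.4808959960938, 223.68869018554688), (110.819091796875, 71.70633697509766), 3.84995174407959)
```

View pics/a.png

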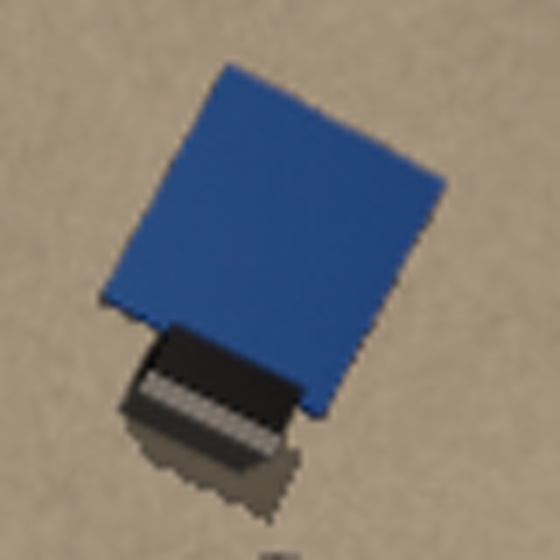

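The crop shows the block's top face with corners at about crop (175,325), (303,388), (272,453) and (143,393). The dark nylon is towards the pad and the grey steel strip is on the far side.

```bash
python3 - <<'E'
from h import *
c=capture("top")
px=(np.array([[175,325],[303,388],[272,453],[143,393]])+.5)/7-.5+[340,155]
p=onplane(c,px,100)[:,:2]; print(p.round(1), p.mean(0))
d=p[1]-p[0]; print("width",np.hypot(*d),"yaw of normal",np.arctan2(d[1],d[0])+np.pi/2, np.hypot(*(p[2]-p[1])))
u=np.array([.880,-.476]); print("block c along u", p.mean(0)@u, "pad c",np.array([605.7,-190.1])@u, "lateral", (p.mean(0)-[605.7,-190.1])@[.476,.88])
s=np.array([p.mean(0)[0],p.mean(0)[1]])-u*(16+9.5+20); print("start",s)
d=np.array([*s,0])-[121.4,510.3,198]; R=cv2.Rodrigues(np.array([0,0,2.908]))[0]@np.diag([1,-1,-1]); 
for y in(2.908,2.646):
  R=cv2.Rodrigues(np.array([0,0,y]))[0]@np.diag([1,-1,-1]); print((R.T@(np.array([*s,115])-[121.4,510.3,198])).round(1))
# decoy: base/top from top image vs scene
s2=capture("scene"); print(proj(s2,[[*p.mean(0),100]]))
m=cv2.cvtColor(c["image"],cv2.COLOR_RGB2GRAY)
roi=np.zeros(m.shape,bool); roi[228:256,368:396]=1
b=biggest((m<75)&roi); print(b.reshape(-1,2).min(0),b.reshape(-1,2).max(0)); 
for z in(0,75): print(onplane(c,b.reshape(-1,2).mean(0),z))
E
```

```text
[[ 556.9 -136.7]
 [ 532.  -188.2]
 [ 505.7 -175.5]
 [ 529.2 -123.8]] [ 530.97278673 -156.05040263]
width 57.13590941339017 yaw of normal -0.4503063034445729 29.182345707243453
block c along u 541.5360439760673 pad c 623.5036000000001 lateral -5.606507830912235
start [ 490.93278673 -134.39240263]
[-508.7 -541.6   83. ]
[-631.7 -391.4   83. ]
[[291.24761624 152.73853445]]
[373 235] [392 248]
[[ 443.19209438 -203.51794032    0.        ]]
[[ 442.14367986 -191.4188837    75.        ]]
```

```bash
python3 -m inch '[0,0,0.058,0,0,0,1, 0,0,0.058,0,0,0,1, 0,0,0.058,0,0,0,1, 0,0,0,-0.0395,-0.0245,0,1, 0,0,0,-0.0395,-0.0245,0,1, 0,0,0,-0.0395,-0.0245,0,1, 0,0,0,-0.0395,-0.0245,0,1, 0,0,0,-0.0395,-0.0245,0,1, 0,0,0,-0.0395,-0.0245,0,1, 0,0,0,-0.0395,-0.0245,0,1]'
python3 -m inch '[0,0,0,-0.0395,-0.0245,0,1, 0,0,0,-0.0395,-0.0245,0,1, 0,0,0,-0.0395,-0.0245,0,1, 0,0,0,-0.0395,-0.0245,0,1, 0,0,0,-0.0395,-0.0245,0,1, 0,0,0,-0.0395,-0.0245,0,1, 0,0,0,-0.0395,-0.0245,0,1, 0,0,0,-0.0395,-0.0245,0,1, 0,0,0,-0.0395,-0.0245,0,1, 0,0,0,0,0,0,1]'
```

```text
time: 1.08
tool_pos: [251.5, 283.4, 198.8]
tcp_rot: [3.141, 0.0, 2.647]
contact_force: [1.2, 0.7, 0.6]
grip_width: 29.7
finger_force: 0.0
time: 1.92
tool_pos: [420.6, -10.3, 198.7]
tcp_rot: [-3.141, 0.003, 2.642]
contact_force: [-0.1, -0.4, 0.4]
grip_width: 0.2
finger_force: 0.0
```

```bash
python3 -m inch '[0,0,0,-0.0378,-0.0236,0,1, 0,0,0,-0.0378,-0.0236,0,1, 0,0,0,-0.0378,-0.0236,0,1, 0,0,0,-0.0378,-0.0236,0,1, 0,0,0,0,0,0.038,1, 0,0,0,0,0,0.038,1, 0,0,0,0,0,0.038,1, 0,0,0,0,0,0.038,1, 0,0,0,0,0,0,1]'; python3 - <<'E'
from h import *
c=capture("scene"); cv2.imwrite("pics/s1.png",cv2.resize(c["image"][80:220,210:370],None,fx=4,fy=4,interpolation=cv2.INTER_CUBIC)[:,:,::-1])
E
```

```text
time: 2.67
tool_pos: [484.5, -127.4, 72.1]
tcp_rot: [-3.141, -0.011, 2.647]
contact_force: [0.0, -0.4, -0.7]
grip_width: 0.4
finger_force: 0.0
```

View pics/s1.png

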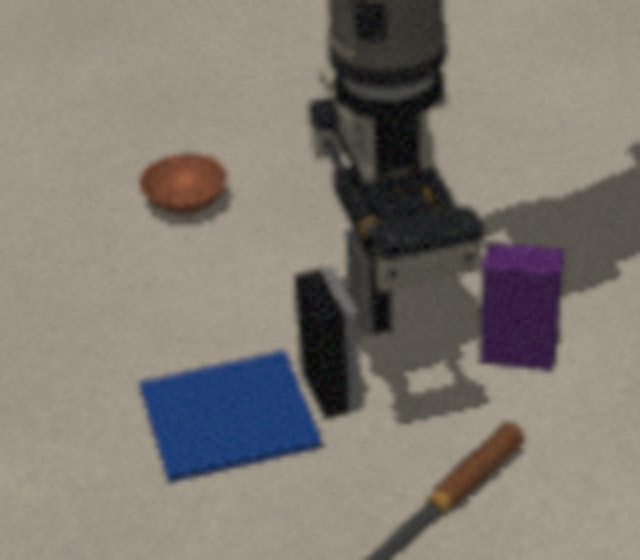

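The finger pair stands clear behind the block, centred on its steel face (block at crop (325,340), finger at (380,280)). Push.

```bash
python3 -m inch '[0,0,0,-0.0125,0,0,1, 0,0,0,-0.0125,0,0,1, 0,0,0,-0.005,0,0,1, 0,0,0,-0.005,0,0,1, 0,0,0,-0.005,0,0,1, 0,0,0,-0.005,0,0,1, 0,0,0,-0.005,0,0,1]'; python3 -m inch '[0,0,0,-0.005,0,0,1, 0,0,0,-0.005,0,0,1, 0,0,0,-0.005,0,0,1]'; python3 -m inch '[0,0,0,-0.005,0,0,1, 0,0,0,-0.005,0,0,1, 0,0,0,0,0,0,1]'; python3 - <<'E'
from h import *
c=capture("scene"); cv2.imwrite("pics/s2.png",cv2.resize(c["image"][80:220,210:370],None,fx=4,fy=4,interpolation=cv2.INTER_CUBIC)[:,:,::-1])
E
```

```text
time: 3.3
tool_pos: [523.7, -148.3, 77.5]
tcp_rot: [3.141, 0.0, 2.647]
contact_force: [0.4, -0.1, -0.4]
grip_width: 0.5
finger_force: 0.0
time: 3.55
tool_pos: [534.3, -154.1, 77.1]
tcp_rot: [3.142, -0.0, 2.647]
contact_force: [-0.8, -0.0, 0.2]
grip_width: 0.4
finger_force: 0.0
time: 3.8
tool_pos: [541.8, -158.2, 77.1]
tcp_rot: [3.141, 0.001, 2.647]
contact_force: [-0.8, 0.1, 1.8]
grip_width: 0.6
finger_force: 0.0
```

View pics/s2.png

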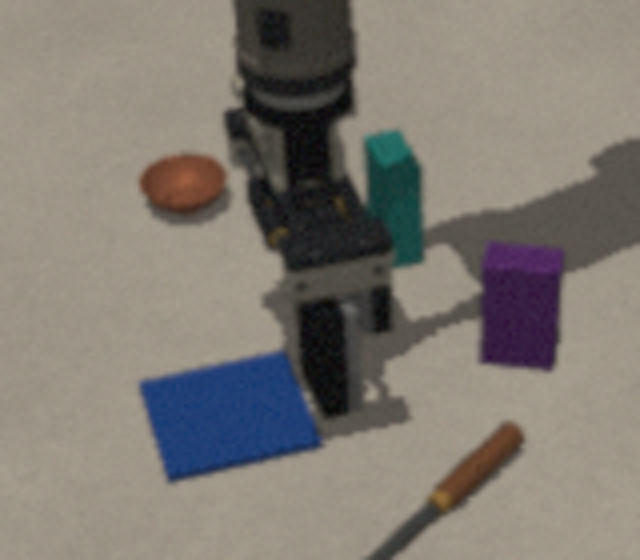

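The block is at the pad edge with the fingers right behind it (crop (375,300) against the block's (330,350)), and it is not yet visibly tipping. I'll keep pushing and watch it.

```bash
python3 -m inch '[0,0,0,-0.005,0,0,1, 0,0,0,-0.005,0,0,1, 0,0,0,-0.005,0,0,1]'; python3 -m inch '[0,0,0,-0.005,0,0,1, 0,0,0,-0.005,0,0,1, 0,0,0,0,0,0,1]'; python3 - <<'E'
from h import *
c=capture("scene"); a=cv2.resize(c["image"][90:210,220:340],None,fx=3.3,fy=3.3,interpolation=cv2.INTER_CUBIC)
c=capture("wrist"); b=cv2.resize(c["image"][:, 120:520],(396,396))
cv2.imwrite("pics/s3.png",np.hstack([a,b])[:,:,::-1])
E
```

```text
time: 4.1
tool_pos: [552.0, -163.6, 77.2]
tcp_rot: [3.141, 0.0, 2.647]
contact_force: [0.4, 0.2, -0.6]
grip_width: 0.4
finger_force: 0.0
time: 4.35
tool_pos: [559.4, -167.7, 77.1]
tcp_rot: [3.141, 0.001, 2.647]
contact_force: [1.0, 0.2, -0.3]
grip_width: 0.5
finger_force: 0.0
```

View pics/s3.png

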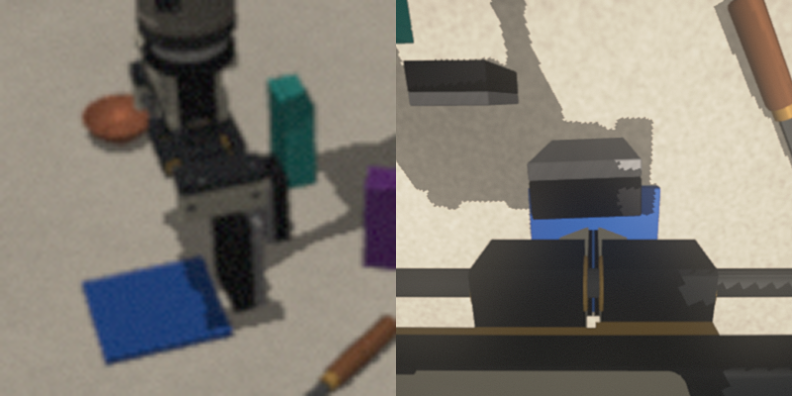

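The wrist view shows the block standing upright above the fingers in the picture (right half, (585,180)), with the pad visible between them. I need to check which side the fingers are on by projecting known points.

```bash
python3 - <<'E'
from h import *
c=capture("wrist"); print(c["pose"][:3].round(3))
p=[[556.9,-136.7,100],[532,-188.2,100],[505.7,-175.5,100],[529.2,-123.8,100],[528,-209,10],[579,-115,10],[559,-168,66],[550,-163,66]]
q=proj(c,p); q[:,0]=(q[:,0]-120)*.99+396; print((q*[1,.99]).round(0))
t=capture("top"); cv2.imwrite("pics/t3.png",cv2.resize(t["image"][150:270,340:460],None,fx=4,fy=4,interpolation=cv2.INTER_CUBIC)[:,:,::-1])
E
```

```text
[[ 4.75000e-01 -8.45000e-01 -2.47000e-01  4.91762e+02]
 [ 8.80000e-01  4.56000e-01  1.32000e-01 -1.31694e+02]
 [ 1.00000e-03 -2.81000e-01  9.60000e-01  2.62514e+02]]
[[641. 215.]
 [536. 219.]
 [531. 167.]
 [641. 159.]
 [531. 187.]
 [661. 188.]
 [592. 221.]
 [593. 206.]]
```

View pics/t3.png

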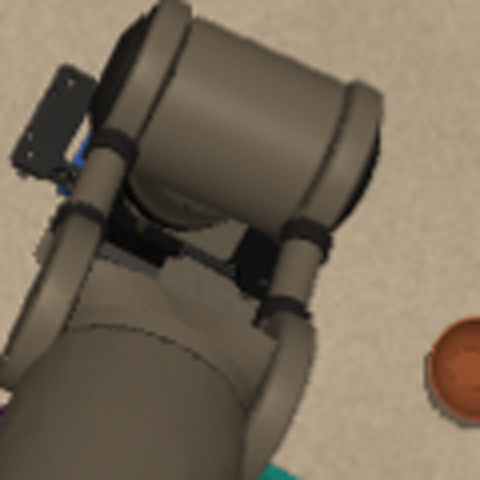

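```bash
python3 - <<'E'
from h import *
c=capture("scene"); o=get_obs(); t=o["tool_pos"]; print(t)
f=lambda P:(proj(c,P)-[220,90])*4
I=[("tip",[*t[:2],66],(0,0,255)),("palm",[*t[:2],116],(0,255,255))]
im=cv2.resize(c["image"][90:210,220:340],None,fx=4,fy=4,interpolation=cv2.INTER_CUBIC)[:,:,::-1].copy()
for n,P,k in I: cv2.circle(im,tuple(f(P)[0].astype(int).tolist()),4,k,-1)
for x,y in [(556.9,-136.7),(532,-188.2),(505.7,-175.5),(529.2,-123.8)]:
  a,b=f([[x,y,0],[x,y,100]]).astype(int); cv2.line(im,tuple(a.tolist()),tuple(b.tolist()),(0,255,0),1)
w=capture("wrist")["image"][100:340,200:440]
cv2.imwrite("pics/s4.png",np.hstack([im[:480],cv2.resize(w[:, :],(320,480))[:,:,::-1]]))
E
```

```text
[ 558.5031857  -167.07624279   77.06374439]
```

View pics/s4.png

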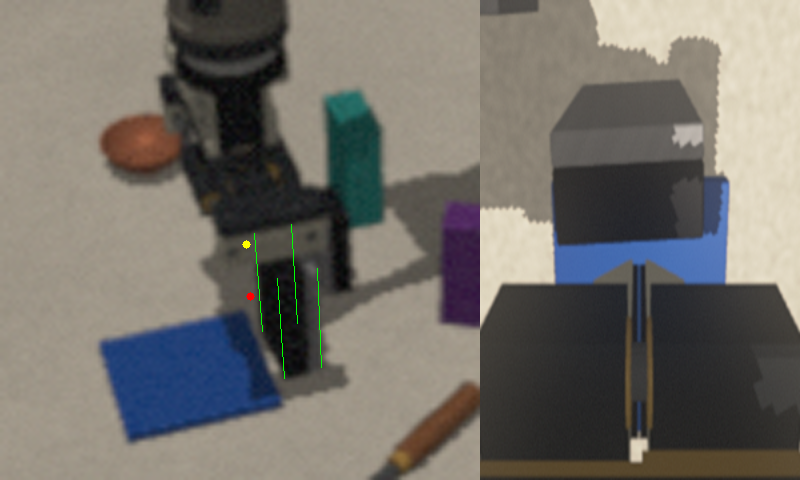

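```bash
python3 - <<'E'
from h import *
w=capture("wrist"); print(w["mtx"],w["distortion"]); t=get_obs()["tool_pos"]; print(get_obs()["contact_force"])
u=np.array([.88,-.476]);l=np.array([.476,.88])
for z in(60,66,80,100,116,130):
  for du in(-9.5,9.5): print(z,du,proj(w,[[*(t[:2]+u*du),z],[*(t[:2]+u*du+l*37),z]]).round(0).tolist())
s=capture("scene")
for z in (66,116,180): print(z,((proj(s,[[*t[:2],z],[*(t[:2]+l*95),z],[*(t[:2]+l*19),z]])-[220,90])*4).round(0).tolist())
E
```

```text
[[322.00849843   0.         318.85732823]
 [  0.         322.00849843 195.43596429]
 [  0.           0.           1.        ]] [-0.01020696  0.          0.          0.          0.        ]
[-0.08412598  0.21118069  0.15329787]
60 -9.5 [[319.0, 206.0], [375.0, 206.0]]
60 9.5 [[319.0, 232.0], [374.0, 232.0]]
66 -9.5 [[319.0, 209.0], [377.0, 209.0]]
66 9.5 [[319.0, 236.0], [375.0, 236.0]]
80 -9.5 [[319.0, 216.0], [381.0, 216.0]]
80 9.5 [[319.0, 245.0], [379.0, 245.0]]
100 -9.5 [[319.0, 229.0], [388.0, 229.0]]
100 9.5 [[319.0, 260.0], [385.0, 260.0]]
116 -9.5 [[319.0, 241.0], [394.0, 241.0]]
116 9.5 [[319.0, 275.0], [392.0, 275.0]]
130 -9.5 [[320.0, 254.0], [401.0, 254.0]]
130 9.5 [[319.0, 290.0], [398.0, 290.0]]
66 [[251.0, 297.0], [284.0, 379.0], [257.0, 312.0]]
116 [[246.0, 245.0], [281.0, 327.0], [253.0, 260.0]]
180 [[240.0, 174.0], [276.0, 255.0], [247.0, 189.0]]
```

```bash
python3 - <<'E'
from h import *
s=capture("scene"); y=np.array([.232,.973,0]); b=np.array([121.4,510.3,0])
for z in (187,230,250): print(z,proj(s,[b+y*46+[0,0,z],b-y*46+[0,0,z],b+y*65+[0,0,z],b-y*65+[0,0,z]]).round(0).tolist())
im=cv2.imread("pics/scene0.png")[80:190,530:640]; w=cv2.resize(capture("wrist")["image"][190:300,240:400],(640,440),interpolation=cv2.INTER_CUBIC)[:,:,::-1]
cv2.imwrite("pics/g.png",cv2.resize(im,None,fx=5,fy=5,interpolation=cv2.INTER_CUBIC))
E
```

```text
187 [[593.0, 176.0], [563.0, 157.0], [600.0, 180.0], [557.0, 153.0]]
230 [[601.0, 163.0], [569.0, 144.0], [608.0, 168.0], [563.0, 140.0]]
250 [[605.0, 157.0], [572.0, 138.0], [612.0, 161.0], [566.0, 134.0]]
```

View pics/g.png

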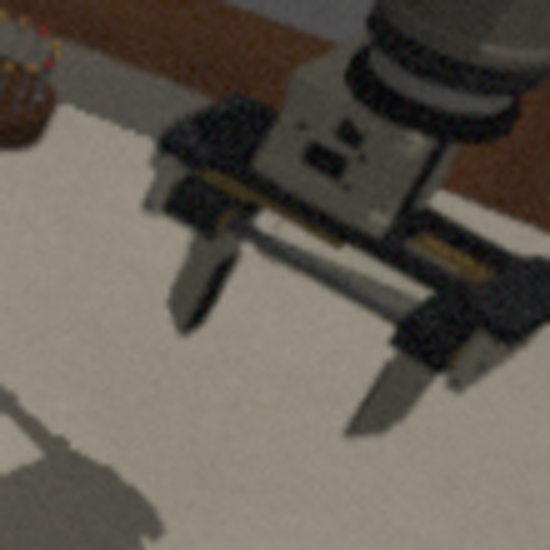

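The picture shows the fingertips at full-image (567,146) and (600,167). That matches a tip height of about 224 mm, not the 187 mm I worked out from the reported TCP. The wrist view gives the same offset (about +37 mm), so the fingers passed over the block. I'll go back over it and come down 37 mm lower, using tip z ≈ tool z + 25.

```bash
python3 -m inch '[0,0,0,0,0,-0.02,1, 0,0,0,0.034,0,0,1, 0,0,0,0.034,0,0,1, 0,0,0,0.034,0,0,1, 0,0,0,0,0,0,1, 0,0,0,0,0,0.035,1, 0,0,0,0,0,0.035,1, 0,0,0,0,0,0,1]'
python3 -m inch '[0,0,0,-0.0125,0,0,1, 0,0,0,-0.005,0,0,1, 0,0,0,-0.005,0,0,1, 0,0,0,-0.005,0,0,1, 0,0,0,-0.005,0,0,1, 0,0,0,-0.005,0,0,1]'; python3 -m inch '[0,0,0,-0.005,0,0,1, 0,0,0,-0.005,0,0,1]'
```

```text
time: 5.52
tool_pos: [484.3, -127.4, 33.5]
tcp_rot: [-3.141, -0.007, 2.647]
contact_force: [-1.9, 1.2, -0.3]
grip_width: 0.6
finger_force: 0.0
time: 6.02
tool_pos: [513.1, -142.6, 37.5]
tcp_rot: [3.142, -0.001, 2.647]
contact_force: [-2.5, 0.7, 2.9]
grip_width: 0.5
finger_force: 1.5
time: 6.18
tool_pos: [520.5, -146.6, 37.3]
tcp_rot: [3.141, -0.0, 2.647]
contact_force: [-1.7, 0.6, 2.8]
grip_width: 0.4
finger_force: 1.1
```

```bash
for i in 1; do :; done; python3 -m inch '[0,0,0,-0.005,0,0,1, 0,0,0,-0.005,0,0,1]'; python3 -m inch '[0,0,0,-0.005,0,0,1, 0,0,0,-0.005,0,0,1]'; python3 -m inch '[0,0,0,-0.005,0,0,1, 0,0,0,0,0,0,1]'; python3 - <<'E'
from h import *
c=capture("wrist"); cv2.imwrite("pics/w5.png",cv2.resize(c["image"],(480,300))[:,:,::-1])
E
```

```text
time: 6.35
tool_pos: [528.0, -150.7, 37.2]
tcp_rot: [3.141, 0.001, 2.647]
contact_force: [-0.0, 1.7, 1.3]
grip_width: 0.5
finger_force: 0.4
time: 6.52
tool_pos: [535.0, -154.5, 37.1]
tcp_rot: [3.141, 0.001, 2.647]
contact_force: [-0.2, -0.0, 0.2]
grip_width: 0.5
finger_force: 0.0
time: 6.68
tool_pos: [538.8, -156.6, 37.1]
tcp_rot: [3.141, 0.001, 2.647]
contact_force: [-0.6, -0.7, -0.2]
grip_width: 0.7
finger_force: 0.0
```

View pics/w5.png

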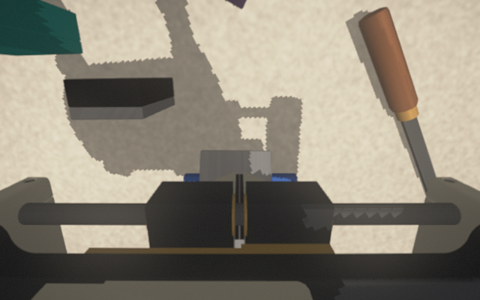

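The small force dropped to zero, so the block fell. The view shows its light steel end at (235,165) over the pad. Those were my ten pictures, so from here I measure by numbers only. I'll rise, open, and stand over the pad to measure.

```bash
python3 -m inch '[0,0,0,0,0,-0.044,-1, 0,0,0,0,0,-0.044,-1, 0,0,0,0,0,-0.044,-1, 0,0,0,-0.04,0,0,-1, 0,0,0,-0.04,0,0,-1, 0,0,0,-0.04,0,0,-1, 0,0,0,0,0,0,-1, 0,0,0,0,0,0,-1]'; python3 - <<'E'
from h import *
c=capture("wrist"); im=c["image"]; t=get_obs()["tool_pos"]
hsv=cv2.cvtColor(im,cv2.COLOR_RGB2HSV)
H,S,V=[hsv[...,i].astype(int) for i in range(3)]
blue=((abs(H-109)<12)&(S>130)).astype(np.uint8)
b=biggest(blue); print("blue bbox",cv2.boundingRect(b),cv2.contourArea(b))
u=np.array([.88,-.476]);l=np.array([.476,.88]); P0=np.array([605.7,-190.1])
def at(px,z):
  q=onplane(c,px,z)[0,:2]-P0; return (q@u).round(1),(q@l).round(1)
# expected block corners projection
for du,dl in((-70,-36),(-70,25),(30,25),(30,-36)): print(proj(c,[*(P0+u*du+l*dl),42]).round(0))
print("row profile col centre"); 
cc=int(proj(c,[*(P0-5*l-20*u),42])[0,0])
for r in range(60,260,6): print(r,[tuple(im[r,x]) for x in (cc-30,cc,cc+30)] and [(H[r,x],S[r,x],V[r,x]) for x in (cc-30,cc,cc+30)],at([cc,r],42))
print(t)
E
```

```text
time: 7.4
tool_pos: [622.5, -201.9, 141.4]
tcp_rot: [3.142, -0.002, 2.646]
contact_force: [0.2, 0.5, 0.4]
grip_width: 49.2
finger_force: 0.0
blue bbox (268, 150, 106, 66) 2986.5
[[279.  83.]]
[[352.  83.]]
[[349. 198.]]
[[283. 198.]]
row profile col centre
60 [(np.int64(20), np.int64(42), np.int64(214)), (np.int64(18), np.int64(42), np.int64(213)), (np.int64(20), np.int64(39), np.int64(215))] (np.float64(-88.3), np.float64(-5.0))
66 [(np.int64(19), np.int64(41), np.int64(185)), (np.int64(18), np.int64(43), np.int64(209)), (np.int64(19), np.int64(41), np.int64(211))] (np.float64(-83.7), np.float64(-5.0))
72 [(np.int64(12), np.int64(20), np.int64(165)), (np.int64(16), np.int64(19), np.int64(171)), (np.int64(14), np.int64(19), np.int64(173))] (np.float64(-79.0), np.float64(-5.0))
78 [(np.int64(14), np.int64(20), np.int64(166)), (np.int64(14), np.int64(20), np.int64(169)), (np.int64(14), np.int64(19), np.int64(173))] (np.float64(-74.3), np.float64(-5.1))
84 [(np.int64(14), np.int64(20), np.int64(165)), (np.int64(14), np.int64(20), np.int64(168)), (np.int64(15), np.int64(18), np.int64(171
[... 4525 characters left out ...]
np.int64(20), np.int64(39), np.int64(216)), (np.int64(19), np.int64(41), np.int64(213))] (np.float64(72.4), np.float64(-5.3))
246 [(np.int64(19), np.int64(41), np.int64(213)), (np.int64(21), np.int64(38), np.int64(217)), (np.int64(19), np.int64(41), np.int64(213))] (np.float64(78.7), np.float64(-5.3))
252 [(np.int64(19), np.int64(42), np.int64(211)), (np.int64(19), np.int64(41), np.int64(212)), (np.int64(20), np.int64(39), np.int64(215))] (np.float64(85.0), np.float64(-5.3))
258 [(np.int64(19), np.int64(41), np.int64(212)), (np.int64(19), np.int64(41), np.int64(214)), (np.int64(19), np.int64(41), np.int64(214))] (np.float64(91.5), np.float64(-5.3))
[ 621.65615461 -201.29055948  141.62665884]
```

```bash
python3 - <<'E'
from h import *
c=capture("wrist"); im=cv2.GaussianBlur(c["image"],(3,3),0); t=get_obs()["tool_pos"]; print(t,get_obs()["tcp_rot"],get_obs()["grip_width"])
hsv=cv2.cvtColor(im,cv2.COLOR_RGB2HSV); S=hsv[...,1].astype(int);V=hsv[...,2].astype(int)
m=(S<31)&(V>75); m[:55]=0; m[205:]=0; m[:,:255]=0; m[:,380:]=0
m=cv2.morphologyEx(m.astype(np.uint8),cv2.MORPH_OPEN,np.ones((5,5)))
p,r=rect(c,biggest(m),42); print(r)
q=np.array(r[0])-t[:2]; X=np.array([-.88,.476]);Y=np.array([.476,.88]); print("tool dx dy",q@X,q@Y)
E
```

```text
[ 621.38162014 -201.01311942  142.07707762] [ 3.14156874e+00 -1.98443811e-03  2.64685499e+00] 57.06812843821411
((574.4950561523438, -180.31712341308594), (59.5312614440918, 98.59152221679688), 60.58284378051758)
tool dx dy 51.11147041147344 -4.1055279680229155
```

```bash
python3 -m inch '[0,0,0.012,0.032,-0.0025,0,-1, 0,0,0,0.032,-0.0025,0,-1, 0,0,0,0,0,0,-1, 0,0,0,0,0,0.0425,-1, 0,0,0,0,0,0.0425,-1, 0,0,0,0,0,0.0425,-1, 0,0,0,0,0,0.0425,-1, 0,0,0,0,0,0,-1, 0,0,0,0,0,0,-1]'; python3 - <<'E'
from h import *
c=capture("wrist"); im=c["image"].astype(int)
hsv=cv2.cvtColor(c["image"],cv2.COLOR_RGB2HSV)
b=biggest(((abs(hsv[...,0].astype(int)-110)<12)&(hsv[...,1]>110)).astype(np.uint8)); print(cv2.boundingRect(b))
s=proj(c,[574.5,-180.3,42]); print(s, get_obs()["contact_force"],get_obs()["grip_width"])
E
python3 -m inch '[0,0,0,0,0,0.0025,-1, 0,0,0,0,0,0.0025,-1, 0,0,0,0,0,0.0025,-1, 0,0,0,0,0,0,-1]'
```

```text
time: 8.25
tool_pos: [574.3, -179.6, 6.2]
tcp_rot: [-3.141, -0.004, 2.629]
contact_force: [1.3, -0.3, 1.1]
grip_width: 91.5
finger_force: 0.0
(235, 189, 26, 82)
[[318.44041092 256.03019988]] [-0.58639058 -1.22247704  1.2410454 ] 91.62975949532839
time: 8.63
tool_pos: [576.0, -180.5, 1.5]
tcp_rot: [3.141, 0.001, 2.629]
contact_force: [0.1, -0.2, -0.1]
grip_width: 92.1
finger_force: 0.0
```

```bash
python3 -m inch '[0,0,0,0,0,0.0025,-1, 0,0,0,0,0,0.0025,-1, 0,0,0,0,0,0,-1]'; python3 -m inch '[0,0,0,0,0,0.0025,-1, 0,0,0,0,0,0.0025,-1, 0,0,0,0,0,0,-1]'; python3 -m inch '[0,0,0,0,0,0.0025,-1, 0,0,0,0,0,0,-1]'; 
```

```text
time: 8.88
tool_pos: [575.4, -180.3, -3.6]
tcp_rot: [3.142, -0.001, 2.629]
contact_force: [-0.3, -0.3, -0.0]
grip_width: 91.7
finger_force: 0.0
time: 9.13
tool_pos: [575.3, -180.3, -7.8]
tcp_rot: [3.142, -0.001, 2.629]
contact_force: [-0.2, -0.1, -0.7]
grip_width: 91.5
finger_force: 0.0
time: 9.3
tool_pos: [575.4, -180.3, -9.7]
tcp_rot: [3.142, -0.001, 2.629]
contact_force: [0.8, 0.3, 0.1]
grip_width: 91.8
finger_force: 0.0
```

```bash
python3 -m inch '[0,0,0,0,0,0.0025,-1, 0,0,0,0,0,0,-1]'
```

```text
time: 9.47
tool_pos: [575.4, -180.3, -11.7]
tcp_rot: [3.142, -0.001, 2.629]
contact_force: [-0.2, -0.6, -0.3]
grip_width: 91.6
finger_force: 0.0
```

```bash
python3 -m inch '[0,0,0,0,0,-0.0025,-1, 0,0,0,0,0,0,1, 0,0,0,0,0,0,1, 0,0,0,0,0,0,1, 0,0,0,0,0,0,1, 0,0,0,0,0,0,1, 0,0,0,0,0,0,1]'; python3 -m inch '[0,0,0,0,0,-0.02,1, 0,0,0,0,0,-0.04,1, 0,0,0,0,0,-0.04,1, 0,0,0,0,0,-0.04,1, 0,0,0,0,0,-0.04,1, 0,0,0,0,0,0,1, 0,0,0,0,0,0,1]'; python3 - <<'E'
from h import *
c=capture("top"); im=c["image"]; o=get_obs(); t=o["tool_pos"]
hsv=cv2.cvtColor(im,cv2.COLOR_RGB2HSV); S=hsv[...,1].astype(int);V=hsv[...,2].astype(int)
roi=np.zeros(S.shape,bool); roi[165:235,215:275]=1
p,r=rect(c,biggest(roi&(S<70)&(V<120)),12); print("plate",r)
p,r=rect(c,biggest(roi&(S>120)&(V>100)),58); print("pile",r)
X=np.array([np.cos(o["tcp_rot"][2]),np.sin(o["tcp_rot"][2])]);Y=np.array([X[1],-X[0]])
print(t,(np.array([568.5,222.8])-t[:2])@np.c_[X,Y], o["contact_force"],o["moment"])
w=capture("wrist"); m=cv2.cvtColor(w["image"],cv2.COLOR_RGB2GRAY); print(m[190:290:6,318])
E
```

```text
time: 10.05
tool_pos: [575.6, -180.4, -9.3]
tcp_rot: [3.142, 0.0, 2.629]
contact_force: [-1.2, -0.4, 0.4]
grip_width: 59.8
finger_force: 30.0
time: 10.63
tool_pos: [575.9, -180.5, 135.1]
tcp_rot: [3.141, 0.002, 2.629]
contact_force: [-1.4, 0.3, -7.7]
grip_width: 60.2
finger_force: 30.0
plate ((567.4417724609375, 222.17877197265625), (153.25086975097656, 110.86341857910156), 2.67905855178833)
pile ((569.121826171875, 222.1308135986328), (111.74459075927734, 74.7668228149414), 3.84995174407959)
[ 574.59854092 -179.89022764  133.04880289] [202.86455246 347.91174886] [-0.46314388  0.12041008 -7.42796545] [ 0.01341386  0.05174085 -0.01738571]
[95 96 95 94 92 94 92 93 95 91 93 92 93 91 55 58 62]
```

```bash
python3 -m inch '[0,0,-0.0757,0,0,0,1, 0,0,-0.0757,0,0,0,1, 0,0,-0.0757,0,0,0,1, 0,0,-0.0757,0,0,0,1, 0,0,-0.0757,0,0,0,1, 0,0,0,0,0,0,1, 0,0,0,-0.0015,0.021,0,1, 0,0,0,-0.0015,0.042,0,1, 0,0,0,-0.0015,0.042,0,1, 0,0,0,-0.0015,0.042,0,1]'; python3 -m inch '[0,0,0,-0.0015,0.042,0,1, 0,0,0,-0.0015,0.042,0,1, 0,0,0,-0.0015,0.042,0,1, 0,0,0,-0.0015,0.042,0,1, 0,0,0,-0.0015,0.042,0,1, 0,0,0,-0.0015,0.042,0,1, 0,0,0,-0.0015,0.021,0,1, 0,0,0,0,0,0,1, 0,0,0,0,0,0,1]'; python3 - <<'E'
from h import *
o=get_obs(); t=o["tool_pos"]; print(t,o["tcp_rot"])
c=capture("wrist"); hsv=cv2.cvtColor(c["image"],cv2.COLOR_RGB2HSV); H,S,V=[hsv[...,i].astype(int) for i in range(3)]
# held block steel top
m=((S<31)&(V>70)).astype(np.uint8); m[:,:200]=0;m[:,440:]=0
for n,mm,z in(("steel",m,t[2]+19.7+32),("pile",((S>110)&(V>90)&(H<40)).astype(np.uint8),56)):
  b=biggest(cv2.morphologyEx(mm,cv2.MORPH_OPEN,np.ones((5,5)))); print(n,cv2.boundingRect(b)); print(rect(c,b,z)[1])
print(proj(c,[[568-75,222,12],[568-55,222,50],[*t[:2],60]]))
E
```

```text
time: 11.57
tool_pos: [572.5, -61.5, 132.5]
tcp_rot: [3.14, -0.004, -3.092]
contact_force: [1.0, 0.5, -6.3]
grip_width: 59.9
finger_force: 30.0
time: 12.32
tool_pos: [569.1, 156.7, 132.8]
tcp_rot: [-3.141, -0.003, -3.087]
contact_force: [0.1, -0.7, -6.4]
grip_width: 59.9
finger_force: 30.0
[569.09978891 156.73800879 132.75002385] [-3.14115094 -0.00348586 -3.08723391]
steel (251, 160, 132, 112)
((543.0512084960938, 155.1356201171875), (51.731956481933594, 59.05842971801758), 2.538273811340332)
pile (354, 129, 90, 122)
((563.7708129882812, 221.36630249023438), (106.69964599609375, 73.02690124511719), 3.541050910949707)
[[394.57944778 105.78511604]
 [402.15544815 131.45608987]
 [319.14197518 196.13961337]]
```

```bash
python3 -m inch '[0,0,0,-0.0017,0.0276,0,1, 0,0,0,-0.0017,0.0276,0,1, 0,0,0,-0.0017,0.0276,0,1, 0,0,0,0,0,0.02,1, 0,0,0,0,0,0.03,1, 0,0,0,0,0,0.02,1, 0,0,0,0,0,0,1, 0,0,0,0,0,0,1]'; python3 - <<'E'
from h import *
o=get_obs(); t=o["tool_pos"]; print(t,o["tcp_rot"],o["contact_force"])
c=capture("wrist"); hsv=cv2.cvtColor(c["image"],cv2.COLOR_RGB2HSV); H,S,V=[hsv[...,i].astype(int) for i in range(3)]
m=((S<31)&(V>70)).astype(np.uint8); m[:,:200]=0;m[:,440:]=0
for n,mm,z in(("steel",m,t[2]+19.7+32),("pile",((S>110)&(V>90)&(H<40)).astype(np.uint8),56)):
  b=biggest(cv2.morphologyEx(mm,cv2.MORPH_OPEN,np.ones((5,5)))); print(n,cv2.boundingRect(b)); p,r=rect(c,b,z); print(r,p.min(0),p.max(0))
  print([(H[r,c_],S[r,c_],V[r,c_]) for r,c_ in ((100,318),)])
E
```

```text
time: 13.03
tool_pos: [570.2, 220.8, 77.5]
tcp_rot: [-3.141, -0.003, -3.089]
contact_force: [-0.1, -0.1, -6.1]
grip_width: 59.8
finger_force: 30.0
[570.19831566 220.80078591  77.52912396] [-3.14083239 -0.00314874 -3.08918461] [-0.07680577 -0.12531124 -6.12678039]
steel (250, 161, 141, 111)
((544.1383666992188, 219.8622283935547), (51.821773529052734, 60.2044677734375), 2.4092800617218018) [517.2089  188.88373] [571.22406 250.01703]
[(np.int64(17), np.int64(39), np.int64(137))]
pile (0, 65, 55, 126)
((521.6052856445312, 29.053516387939453), (78.7549819946289, 19.623210906982422), 7.134570121765137) [482.53644   17.266802] [561.0173    43.008556]
[(np.int64(17), np.int64(39), np.int64(137))]
```

```bash
python3 -m inch '[0,0,-0.006,0,0.0025,0.012,1, 0,0,0,0,0,0.015,1, 0,0,0,0,0,0.01,1, 0,0,0,0,0,0.005,1, 0,0,0,0,0,0,1, 0,0,0,0,0,0,1]'
```

```text
time: 13.58
tool_pos: [570.9, 224.2, 45.4]
tcp_rot: [3.141, 0.0, -3.078]
contact_force: [-0.7, 0.5, -6.5]
grip_width: 59.6
finger_force: 30.0
```

```bash
python3 -m inch '[0,0,0,0,0,0.0012,1, 0,0,0,0,0,0.0012,1, 0,0,0,0,0,0.0012,1]'; python3 -m inch '[0,0,0,0,0,0.0012,1, 0,0,0,0,0,0,1]'
```

```text
time: 13.83
tool_pos: [571.0, 224.3, 42.7]
tcp_rot: [3.141, 0.001, -3.078]
contact_force: [-0.2, 0.4, -5.8]
grip_width: 59.9
finger_force: 30.0
time: 14.0
tool_pos: [570.6, 224.2, 41.2]
tcp_rot: [3.142, -0.0, -3.078]
contact_force: [-0.8, 0.3, -7.7]
grip_width: 59.6
finger_force: 30.0
```

```bash
python3 -m inch '[0,0,0,0,0,0.0012,1, 0,0,0,0,0,0.0012,1, 0,0,0,0,0,0,1]'; python3 -m inch '[0,0,0,0,0,0.0012,1, 0,0,0,0,0,0,1]'; python3 -m inch '[0,0,0,0,0,0.0012,1, 0,0,0,0,0,0,1]'
```

```text
time: 14.25
tool_pos: [570.5, 224.2, 39.1]
tcp_rot: [3.142, -0.0, -3.078]
contact_force: [-0.8, 0.3, -7.4]
grip_width: 59.9
finger_force: 30.0
time: 14.42
tool_pos: [570.6, 224.2, 38.2]
tcp_rot: [3.142, -0.0, -3.078]
contact_force: [-0.5, 0.1, -6.7]
grip_width: 59.9
finger_force: 30.0
time: 14.58
tool_pos: [570.6, 224.2, 37.3]
tcp_rot: [3.142, -0.0, -3.078]
contact_force: [-0.3, 0.6, -7.3]
grip_width: 59.6
finger_force: 30.0
```

```bash
python3 -m inch '[0,0,0,0,0,0.0012,1, 0,0,0,0,0,0,1]'; python3 -m inch '[0,0,0,0,0,0.0012,1, 0,0,0,0,0,0,1]'
```

```text
time: 14.75
tool_pos: [570.6, 224.2, 36.3]
tcp_rot: [3.142, -0.0, -3.078]
contact_force: [-0.3, 0.3, -6.5]
grip_width: 59.9
finger_force: 30.0
time: 14.92
tool_pos: [570.6, 224.2, 35.3]
tcp_rot: [3.142, -0.0, -3.078]
contact_force: [-0.3, 0.4, -6.7]
grip_width: 60.2
finger_force: 30.0
```

```bash
python3 -m inch '[0,0,0,0,0,0.0012,1, 0,0,0,0,0,0,1]'; python3 -m inch '[0,0,0,0,0,0.0012,1, 0,0,0,0,0,0,1]'; python3 -m inch '[0,0,0,0,0,0.0012,1, 0,0,0,0,0,0,1]'
```

```text
time: 15.08
tool_pos: [570.6, 224.2, 34.4]
tcp_rot: [3.142, -0.0, -3.078]
contact_force: [0.2, 0.5, -6.2]
grip_width: 59.6
finger_force: 30.0
time: 15.25
tool_pos: [570.7, 224.2, 33.9]
tcp_rot: [3.141, 0.0, -3.078]
contact_force: [-0.3, 0.1, -3.5]
grip_width: 59.7
finger_force: 30.0
time: 15.42
tool_pos: [570.7, 224.2, 33.2]
tcp_rot: [3.141, 0.0, -3.078]
contact_force: [-3.6, -1.0, 1.1]
grip_width: 59.7
finger_force: 30.0
```

```bash
python3 -m inch '[0,0,0,0,0,0.0006,1, 0,0,0,0,0,0,1]'
```

```text
time: 15.58
tool_pos: [570.7, 224.2, 32.8]
tcp_rot: [3.141, 0.0, -3.078]
contact_force: [-4.1, -1.9, 3.0]
grip_width: 59.5
finger_force: 30.0
```

```bash
python3 -m inch '[0,0,0,0,0,-0.0005,1, 0,0,0,0,0,0,1, 0,0,0,0,0,0,-1, 0,0,0,0,0,0,-1, 0,0,0,0,0,0,-1, 0,0,0,0,0,0,-1, 0,0,0,0,0,0,-1, 0,0,0,0,0,0,-1]'; python3 -m inch '[0,0,0,0,0,-0.01,-1, 0,0,0,0,0,-0.02,-1, 0,0,0,0,0,-0.04,-1, 0,0,0,0,0,-0.04,-1, 0,0,0,0.04,0,-0.01,-1, 0,0,0,0.04,0,0,-1, 0,0,0,0.04,0,0,-1, 0,0,0,0,0,0,-1, 0,0,0,0,0,0,-1]'; python3 - <<'E'
from h import *
print(get_obs()["tool_pos"],get_obs()["contact_force"])
for cam in("top","wrist"):
  c=capture(cam); hsv=cv2.cvtColor(c["image"],cv2.COLOR_RGB2HSV); H,S,V=[hsv[...,i].astype(int) for i in range(3)]
  ctr=proj(c,[568,222,85])[0]; print(cam,ctr)
  yy,xx=np.mgrid[:400,:640]; roi=(abs(xx-ctr[0])<(30 if cam=="top" else 150))&(abs(yy-ctr[1])<(38 if cam=="top" else 160))
  x0,y0=ctr.astype(int)
  print([(H[y0,x],S[y0,x],V[y0,x]) for x in range(max(0,x0-28),min(640,x0+29),4)] if cam=="top" else "")
  for n,mm,z in(("steel",(S<31)&(V>70),85),("orange",(S>110)&(V>80)&(H<40),53),("plate",(S<60)&(V<120),12)):
    mm=cv2.morphologyEx((mm&roi).astype(np.uint8),cv2.MORPH_OPEN,np.ones((3,3)))
    if mm.any(): p=np.concatenate([onplane(c,k.reshape(-1,2),z)[:,:2] for k in cv2.findContours(mm,0,cv2.CHAIN_APPROX_NONE)[0] if cv2.contourArea(k)>40] or [np.zeros((1,2))]).astype(np.float32); print(n,cv2.minAreaRect(p))
E
```

```text
time: 16.25
tool_pos: [570.8, 224.2, 32.5]
tcp_rot: [3.141, 0.0, -3.078]
contact_force: [-0.3, 0.1, -0.4]
grip_width: 91.2
finger_force: 0.0
time: 17.0
tool_pos: [473.9, 218.2, 129.6]
tcp_rot: [3.141, 0.001, -3.077]
contact_force: [0.0, 0.3, 0.2]
grip_width: 92.0
finger_force: 0.0
[473.92737981 218.21760535 129.64600815] [0.02950467 0.30595936 0.19785954]
top [239.02283559 196.1945074 ]
[(np.int64(17), np.int64(71), np.int64(101)), (np.int64(18), np.int64(69), np.int64(100)), (np.int64(20), np.int64(55), np.int64(28)), (np.int64(15), np.int64(49), np.int64(21)), (np.int64(19), np.int64(35), np.int64(58)), (np.int64(15), np.int64(37), np.int64(139)), (np.int64(14), np.int64(37), np.int64(143)), (np.int64(14), np.int64(36), np.int64(142)), (np.int64(16), np.int64(34), np.int64(141)), (np.int64(15), np.int64(35), np.int64(144)), (np.int64(17), np.int64(186), np.int64(81)), (np.int64(17), np.int64(87), np.int64(41)), (np.int64(17), np.int64(32), np.int64(71)), (np.int64(17), np.int64(63), np.int64(175)), (np.int64(17), np.int64(61), np.int64(179))]
plate ((552.6685791015625, 230.77874755859375), (182.0035400390625, 137.493896484375), 1.244346261024475)
wrist [316.30705671 311.47293348]

steel ((532.9281005859375, 221.6866455078125), (123.52200317382812, 82.0191421508789), 3.5604333877563477)
orange ((523.0765991210938, 221.52806091308594), (21.439844131469727, 69.26892852783203), 4.770755290985107)
plate ((617.8515625, 224.9009552001953), (257.72119140625, 363.7400817871094), 3.6193506717681885)
```

```bash
python3 -m inch '[0,0,0,-0.04,0,-0.03,-1, 0,0,0,-0.04,0,-0.03,-1, 0,0,0,-0.04,0,-0.03,-1, 0,0,0,-0.04,0,0,-1, 0,0,0,-0.04,0,0,-1, 0,0,0,0,0,0,-1, 0,0,0,0,0,0,-1]'; python3 - <<'E'
from h import *
print(get_obs()["tool_pos"])
c=capture("wrist"); hsv=cv2.cvtColor(c["image"],cv2.COLOR_RGB2HSV); H,S,V=[hsv[...,i].astype(int) for i in range(3)]
ctr=proj(c,[568,222,85])[0]; print(ctr); x0,y0=ctr.astype(int)
for n,l in(("row",[(x,y0) for x in range(x0-100,x0+101,8)]),("col",[(x0,y) for y in range(max(0,y0-130),min(260,y0+131),8)])):
  print(n,[(x if n=="row" else y,int(H[y,x]),int(S[y,x]),int(V[y,x])) for x,y in l])
q=lambda X:proj(c,X).round(0).tolist()
print("steel exp",q([[518,252,85],[518,192,85],[618,192,85],[618,252,85]]),"pile",q([[513,257,53],[513,187,53],[623,187,53],[623,257,53]]))
E
```

```text
time: 17.68
tool_pos: [636.1, 227.7, 198.4]
tcp_rot: [-3.141, -0.002, -3.079]
contact_force: [-0.3, -0.8, 0.3]
grip_width: 91.7
finger_force: 0.0
[636.10904751 227.70302798 198.41094357]
[317.49099426 110.26811856]
row [(217, 19, 39, 111), (225, 18, 41, 111), (233, 18, 41, 112), (241, 19, 40, 109), (249, 17, 45, 113), (257, 19, 36, 112), (265, 19, 38, 108), (273, 23, 18, 57), (281, 15, 17, 59), (289, 12, 16, 82), (297, 21, 22, 82), (305, 15, 18, 84), (313, 15, 19, 81), (321, 10, 19, 81), (329, 18, 16, 79), (337, 20, 18, 83), (345, 17, 21, 85), (353, 16, 89, 97), (361, 26, 28, 64), (369, 19, 42, 162), (377, 19, 42, 183), (385, 17, 42, 186), (393, 18, 43, 185), (401, 19, 41, 186), (409, 19, 43, 179), (417, 18, 42, 186)]
col [(0, 18, 42, 176), (8, 19, 43, 178), (16, 17, 43, 183), (24, 18, 44, 187), (32, 19, 43, 174), (40, 18, 21, 60), (48, 30, 13, 57), (56, 15, 18, 84), (64, 20, 19, 81), (72, 15, 18, 83), (80, 15, 19, 82), (88, 12, 16, 82), (96, 17, 22, 81), (104, 17, 22, 83), (112, 21, 22, 80), (120, 13, 22, 142), (128, 14, 19, 144), (136, 16, 19, 144), (144, 13, 21, 108), (152, 19, 24, 84), (160, 17, 21, 86), (168, 15, 22, 91), (176, 18, 43, 185), (184, 18, 42, 187), (192, 20, 43, 189), (200, 19, 42, 184), (208, 19, 41, 186), (216, 19, 40, 190), (224, 18, 42, 184), (232, 18, 42, 186), (240, 17, 45, 187)]
steel exp [[356.0, 53.0], [286.0, 48.0], [282.0, 163.0], [346.0, 167.0]] pile [[358.0, 52.0], [284.0, 47.0], [281.0, 162.0], [348.0, 166.0]]
```

```bash
python3 - <<'E'
from h import *
c=capture("wrist"); hsv=cv2.cvtColor(cv2.GaussianBlur(c["image"],(3,3),0),cv2.COLOR_RGB2HSV); H,S,V=[hsv[...,i].astype(int) for i in range(3)]
roi=np.zeros(S.shape,bool); roi[5:215,225:400]=1
for n,m,z in(("plate",((S<31)|(S>62)),12),("steel",(S<31)&(V>70),85),("copper",S>62,50)):
  m=cv2.morphologyEx((m&roi).astype(np.uint8),cv2.MORPH_OPEN,np.ones((3,3) if n!="steel" else (5,5)))
  b=biggest(m); p,r=rect(c,b,z); print(n,cv2.boundingRect(b),r)
c=capture("top"); hsv=cv2.cvtColor(c["image"],cv2.COLOR_RGB2HSV); H,S,V=[hsv[...,i].astype(int) for i in range(3)]; print(np.median(V[180:215,232:246]),c["image"][200,235:250].tolist()[::4])
E
```

```text
plate (269, 38, 102, 137) ((568.1971435546875, 223.89495849609375), (147.07212829589844, 108.00404357910156), 3.355307102203369)
steel (283, 56, 73, 119) ((573.3839111328125, 224.0), (104.04556274414062, 68.50355529785156), 3.6309714317321777)
copper (283, 52, 75, 40) ((531.2698364257812, 221.95498657226562), (35.732364654541016, 72.29804229736328), 3.641099214553833)
70.0 [[71, 66, 61], [70, 65, 61], [70, 65, 61], [71, 66, 61]]
```

```bash
python3 - <<'E'
from h import *
c=capture("wrist"); im=c["image"]; hsv=cv2.cvtColor(im,cv2.COLOR_RGB2HSV)
f=lambda a:[(int(x[1]),int(x[2])) for x in a]
for r in (90,130): 
  print(r,"L",f(hsv[r,280:292]),"R",f(hsv[r,344:358]))
print("top col",f(hsv[46:60,320]),"bottom",f(hsv[155:178,310]))
P=lambda x,y,z:onplane(c,[x,y],z)[0,:2].round(1)
for r in(90,130): print([P(x,r,85) for x in(283,286,289,347,350,353)])
print([P(320,y,85) for y in(50,53,56)],[P(310,y,85) for y in(160,163,166,169)])
E
```

```text
90 L [(19, 54), (14, 54), (14, 54), (66, 66), (104, 86), (96, 90), (46, 83), (16, 81), (16, 79), (19, 82), (16, 82), (16, 81)] R [(21, 86), (21, 84), (22, 82), (18, 83), (19, 81), (22, 83), (16, 82), (24, 84), (62, 90), (101, 101), (104, 98), (72, 78), (28, 64), (21, 61)]
130 L [(19, 82), (16, 81), (13, 81), (19, 81), (52, 78), (99, 90), (88, 90), (47, 87), (25, 83), (16, 81), (21, 84), (24, 86)] R [(18, 84), (24, 86), (18, 84), (21, 86), (25, 83), (21, 84), (25, 83), (72, 92), (105, 100), (91, 90), (45, 73), (27, 66), (24, 64), (24, 65)]
top col [(23, 76), (17, 74), (23, 77), (17, 73), (20, 63), (19, 55), (34, 60), (81, 82), (116, 103), (121, 105), (76, 90), (31, 83), (18, 85), (15, 85)] bottom [(21, 144), (19, 106), (21, 84), (21, 84), (24, 85), (23, 87), (18, 86), (24, 84), (24, 84), (22, 105), (23, 143), (22, 153), (23, 152), (21, 133), (19, 96), (23, 88), (20, 91), (22, 93), (22, 92), (22, 93), (23, 100), (39, 143), (42, 189)]
[array([550.6, 190.8]), array([550.4, 193.5]), array([550.2, 196.1]), array([546.9, 247.6]), array([546.8, 250.3]), array([546.6, 253. ])]
[array([585.6, 192. ]), array([585.5, 194.7]), array([585.3, 197.5]), array([581.9, 250.7]), array([581.7, 253.5]), array([581.5, 256.2])]
[array([515.7, 221.5]), array([518.1, 221.7]), array([520.5, 221.8])] [array([611.9, 218.3]), array([614.7, 218.5]), array([617.6, 218.7]), array([620.5, 218.8])]
```

```bash
python3 -c "from plant import *; print(close_job())"
```

```text
the job is handed in; nothing more can be done
None
```

The job is handed in: the block lies nylon side down on the pile, released, about 3 mm off the middle and nearly parallel to the sheets by my last measurement, and the gripper went nowhere near the file, loupe, dish or hammer (`close_job()` returned no verdict).

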